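Load the bench mill: twist the grinding cup down, bolt it and switch on

TASK

Get the bench mill ready and start it: stand the narrow knobbed grinding weight in the steel cup and let go of it; then turn the cup by its side bar, clockwise seen from above, so that it winds down against its stiff thread until it is fully home; then slide the bolt all the way over the bar, and last throw the switch lever fully over. Leave the wide weight, the jar, the bowl and the bottle where they stand.

Things in the scene. Friction and masses are not known exactly. Their poses are not given: they have to be found in the camera images.
- mill: White bench mill, a fixed flat housing. Origin on the bench, z up; front (-x) faces the robot, turned up to 0.3 rad. In its frame: top face 60 mm up, x -115 to +135, y -170 to +170 mm; cup axis at x 0, y -70; bolt at y +15; switch at y +125. An aluminium collar 114 mm across, its top 90 mm above the bench, surrounds the cup.
- cup_in (a point): Centre of the inner floor of the open steel cup, on the cup's axis. The cup is 80 mm across outside, 72 mm inside; its rim is 64 mm above this point. It stays captive in the collar on a coarse thread. Fully home this point is 66 mm above the bench; it starts up to 18 mm higher.
- cup_bar (a point): Point on the centre line of the cup's level steel side bar, 85 mm out from the cup axis, 46 mm above cup_in. The bar is 14 mm wide and high; push it round with shut fingers anywhere between the collar (57 mm from the axis) and its end grip (from 106 mm). The grip is an upright black post 18 mm across, 115 mm from the axis, 35 mm above the bar's top.
- cup (a joint): Turn of the cup in rad, growing clockwise seen from above. 2.2 is fully home (bottomed out, bar pointing along the mill's +y); it starts between 0 and 0.5. Each rad winds the cup 8.2 mm down. Stiff friction of about 0.6 N m (7 N at 85 mm) holds it wherever it is left; pressing straight down does not move it.
- bolt (a joint): Travel of the bolt in m towards the mill's -x: 0 open, 0.04 fully shut over the bar; it starts between 0 and 0.01. About 3 N of friction; it stays where it is left.
- bolt_back (a point): Middle of the flat back (+x side) of the bolt's block, 110 mm above the bench: push here to the mill's -x. Aluminium block 40 x 30 mm (x, y), top 130 mm above the bench; on it a black round grip 20 mm across and 31 mm high, 20 mm in front of this point. A steel tongue 6 mm thick reaches 60 mm to -x from the block's centre and passes over the bar once the cup is home.
- switch (a joint): Angle of the switch lever in rad: 0 is off (leaning to the mill's -x), 1.0 is fully on (leaning to +x); it starts between 0 and 0.15. Light friction (about 1 N at the tip); it stays where it is left.
- switch_tip (a point): Centre of the black ball (26 mm across) on the end of the switch lever. The lever is a 10 mm rod, 60 mm from pivot to ball centre; the pivot lies 82 mm above the bench, its axis along the mill's y, at mill x +30, y +125. The grey block under it is 70 x 50 mm (x, y) with its top 85 mm above the bench.
- weight: Narrow steel grinding weight, 110 mm high, about 0.4 kg, standing on the bench. Origin at the centre of its underside, z up. Round foot 48 mm across and 35 mm high, thin neck 16 mm across, round knob 28 mm across from 81 to 110 mm up. It fits in the cup with 12 mm to spare all round.
- wide_weight: Bystander: the same shape of weight but with a foot 80 mm across, too wide for the cup. 110 mm high. Origin at the centre of its underside.
- jar: Bystander: closed glass jar 64 mm across and 75 mm high. Origin at the centre of its underside.
- bowl: Bystander: pale blue bowl 120 mm across and 60 mm high. Origin at the centre of its underside.
- bottle: Bystander: white bottle 68 mm across and 170 mm high. Origin at the centre of its underside.
There are look-alikes about, which are no part of the job. Leave any purple or red look-alike of the weight alone.

How it is judged:
By the outcome, as a careful person would: the job done as asked, in the order asked, and still so for the second after the job is handed in, with the robot touching nothing.
It also fails if it takes over 67 s, if anything falls off the work surface, if the arm or the gripper's body presses on something with over 40 N, if the wrist force passes 120 N, or if a joint passes its speed limit or range.

ROBOT

A 7-joint arm with a two-finger parallel gripper is mounted at the origin on the work surface. World frame = base frame: x ahead of the robot, y to its left, z up, the work surface at z = 0. Lengths are in m, angles in rad, forces in N, time in s.
With the tool pointing down it reaches from about 0.425 to 0.875 m from the base axis. Payload 8.4 kg.
Tool frame: the origin (TCP) lies midway between the tips of the shut fingers; the grasp point (between the pads) lies 19 mm behind it; z points along the fingers, y is the direction in which the jaws open and shut (so a half turn about z gives the same grasp; the last joint's range is limited). The gripper opens to 85 mm and grips with 20 to 120 N. Pads are 22 mm wide; open, the fingers measure 114 mm over their backs; the gripper's body (76 mm by 85 mm) begins 54 mm behind the grasp point. The pads swing forward as they close: fully open they stand 13 mm farther back than shut.
Start: joints at [-1.434, 0.333, 0.04, 1.465, -0.013, 1.343, -0.059], TCP at [0.152, 0.632, 0.231] pointing down, gripper open.
Joint ranges: [-2.58, 2.58], [-0.38, 2.09], [-1.3, 1.39], [0.25, 2.4], [-1.5, 4.64], [0.08, 2.09], [-2.65, 2.65]. Speed limits (rad/s): [2.22, 2.22, 2.79, 2.79, 3.14, 3.14, 3.14].

INTERFACE

Orientations are given as a rotation vector (axis times angle).
In Python, from workcell import arm gives the robot as it stands. Calls block until the motion is done:
- arm.goto(position, orientation): joint-space move of the TCP to a pose.
- arm.move_l(position, ori=None, v=0.15): straight line of the TCP; ori=None keeps the orientation; v is the mean speed in m/s.
- arm.move_j(angles): joint-space move.
- arm.set_gripper(opening, squeeze=None): finger opening in m; squeeze is the grip in N (None keeps the last); returns when the fingers have stopped.
- arm.wait(seconds).
- arm.ik(position, orientation): joint angles nearest the present ones, or None.
- arm.snapshot(name): name is "scene" or "side" or "wrist"; returns a dict with "img" (420x560x3 uint8, blue, green, red), "mtx" (3x3 intrinsics, pixels), "rvec" (rotation vector, rad) and "tvec" (3), from world to camera coordinates, as OpenCV has them; the wrist camera has in their place "hand_eye" (4x4, takes a point from camera to tool coordinates, whose origin is the TCP and whose axes are the flange's). Camera axes: x right, y down, z forward; pixel columns grow to the right and rows downward; lengths in m; the calibration is good to about 2 mm. A picture is of the moment at which its call begins: read the wrist's pose just before it. There is no depth.
A pose or a line that the arm cannot do raises arm.IKError and nothing moves.
- arm.hand_in(): hands the job in, once; it reports no verdict.
Readings, each from a call of its own:
- arm.get_t(): time.
- arm.get_joint_positions(): joint angles.
- arm.get_joint_vel(): joint speeds.
- arm.get_effort(): joint torques, N m.
- arm.get_ee_pos(): TCP position.
- arm.get_orientation(): TCP orientation.
- arm.get_ft_force(): force on the tool from outside, world axes, zero at the start.
- arm.get_moment(): the same for the moment, N m.
- arm.get_opening(): finger opening in m.
Only numpy, scipy, OpenCV 4.12 (cv2) and the standard library are available. Lean on these libraries where they do the work, as an engineer would, in place of code of your own. Each camera call takes 0.05 s, during which the arm holds its last target. There are 200 camera calls.

## Working session

There is one attempt and no reset: what is moved stays moved. The work goes in short steps, each a Python script; the robot and the scene stay as the last script left them, time stands still between calls to the robot, and variables do not carry over. Pictures are saved under pics/ and viewed, about 8 in all and at most 12, crops included, and the job is handed in when it is done.

```bash
mkdir -p pics; ls
python3 - <<'E'
from workcell import arm
import cv2,numpy as np,pickle
d={}
for n in("scene","side"):
    s=arm.snapshot(n);d[n]=s;cv2.imwrite(f"pics/{n}0.png",s["img"])
    print(n,s["mtx"].round(1).tolist(),s["rvec"],s["tvec"])
pickle.dump(d,open("s0.pkl","wb"))
print(arm.get_t(),arm.get_ee_pos(),arm.get_orientation(),arm.snapshot("wrist")["hand_eye"])
E
```

```text
pics
scene [[487.3, 0.0, 282.5], [0.0, 487.3, 207.7], [0.0, 0.0, 1.0]] [ 1.59384993  1.99915317 -0.78848606] [ 0.16285006 -0.30790789  1.70408649]
side [[387.0, 0.0, 281.2], [0.0, 387.0, 207.8], [0.0, 0.0, 1.0]] [ 0.20264139 -2.70387429  1.39572464] [0.52345099 0.1307341  0.86523748]
0.1 [0.15178787 0.6315956  0.23048814] [-3.69628588e-01 -3.11968104e+00  2.34072805e-03] [[-8.73968307e-05 -9.61746657e-01 -2.73940431e-01  6.91043920e-02]
 [ 9.99999990e-01 -5.24320501e-05 -1.34958103e-04 -2.01681933e-04]
 [ 1.15432246e-04 -2.73940440e-01  9.61746652e-01 -1.42312822e-01]
 [ 0.00000000e+00  0.00000000e+00  0.00000000e+00  1.00000000e+00]]
```

View pics/scene0.png

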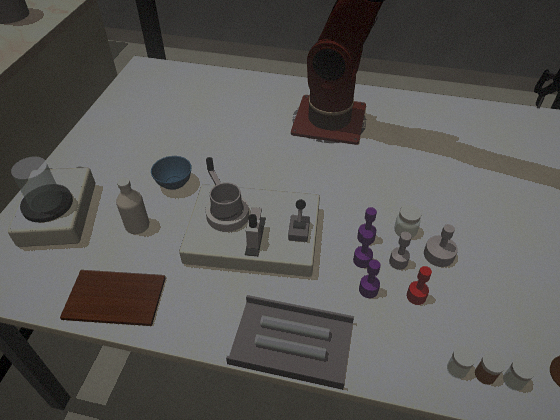

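View pics/side0.png

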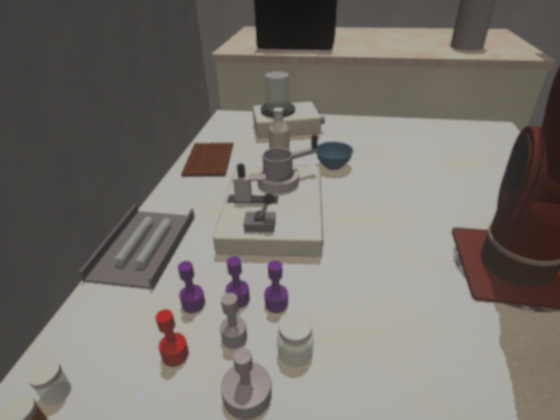

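Both views show the mill (scene ~(255,230)). The narrow grey weight is at scene (400,250) and side (233,320), with purples close by. The wide weight is at scene (441,250), and the bar points at the robot at scene (212,165).

```bash
cat > h.py <<'E'
import cv2,numpy as np,pickle
from scipy.spatial.transform import Rotation as R
def cam(s):
    if "hand_eye" in s:
        T=np.eye(4);T[:3,:3]=R.from_rotvec(s["ori"]).as_matrix();T[:3,3]=s["pos"]
        M=T@s["hand_eye"];return M[:3,:3],M[:3,3]
    r=cv2.Rodrigues(np.array(s["rvec"],float))[0];return r.T,-r.T@np.array(s["tvec"]).ravel()
def px2w(s,u,v,z):
    A,c=cam(s);d=A@np.linalg.inv(s["mtx"])@[u,v,1];return c+d*(z-c[2])/d[2]
def w2px(s,p):
    A,c=cam(s);q=s["mtx"]@A.T@(np.array(p)-c);return q[:2]/q[2]
def wrist(arm,name):
    pos,ori=arm.get_ee_pos(),arm.get_orientation()
    s=arm.snapshot("wrist");s["pos"]=pos;s["ori"]=ori
    pickle.dump(s,open(name+".pkl","wb"));cv2.imwrite(f"pics/{name}.png",s["img"]);return s
def down(a):  # tool z down, tool x horizontal at world angle a (y = a-90deg)
    return (R.from_euler("z",a)*R.from_euler("x",np.pi)).as_rotvec()
E
python3 - <<'E'
from h import *
d=pickle.load(open("s0.pkl","rb"));S,D=d["scene"],d["side"]
print("weight",px2w(S,400,263,0),px2w(D,233,338,0),"knobtop",px2w(S,405,238,.1),px2w(D,231,302,.1))
print("purples",[px2w(S,*p,0)[:2].round(3) for p in((366,238),(364,262),(370,292),(418,298),(441,258),(407,231))])
print("mill corners",[px2w(S,*p,.06).round(3) for p in((216,184),(321,193),(312,263),(183,253))])
print("cup",px2w(S,225,190,.142),px2w(D,277,157,.142))
print("bar grip",px2w(S,210,162,.16),px2w(D,314,140,.16))
print("ball",px2w(S,301,204,.14),"boltgrip",px2w(S,253,219,.155))
x=np.vstack([cv2.resize(S["img"][150:280,170:340],None,fx=4,fy=4,interpolation=cv2.INTER_CUBIC)])
cv2.imwrite("pics/c1.png",x)
from workcell import arm
print(down(0),R.from_rotvec(arm.get_orientation()).as_matrix().round(2).tolist())
E
```

```text
weight [0.57359991 0.27957202 0.        ] [0.57770662 0.2747009  0.        ] knobtop [0.57259366 0.27405395 0.1       ] [0.57194449 0.27379115 0.1       ]
purples [array([0.508, 0.183]), array([0.592, 0.187]), array([0.681, 0.212]), array([0.672, 0.33 ]), array([0.533, 0.385]), array([0.458, 0.292])]
mill corners [array([ 0.456, -0.259,  0.06 ]), array([0.424, 0.04 , 0.06 ]), array([0.67, 0.06, 0.06]), array([ 0.712, -0.262,  0.06 ])]
cup [ 0.55092661 -0.19505178  0.142     ] [ 0.56808444 -0.18231898  0.142     ]
bar grip [ 0.47480636 -0.25945456  0.16      ] [ 0.47874825 -0.25726688  0.16      ]
ball [0.55396832 0.00624609 0.14      ] boltgrip [ 0.6431601  -0.09445658  0.155     ]
[3.14159265 0.         0.        ] [[-0.97, 0.23, -0.0], [0.23, 0.97, -0.0], [-0.0, -0.0, -1.0]]
```

View pics/c1.png

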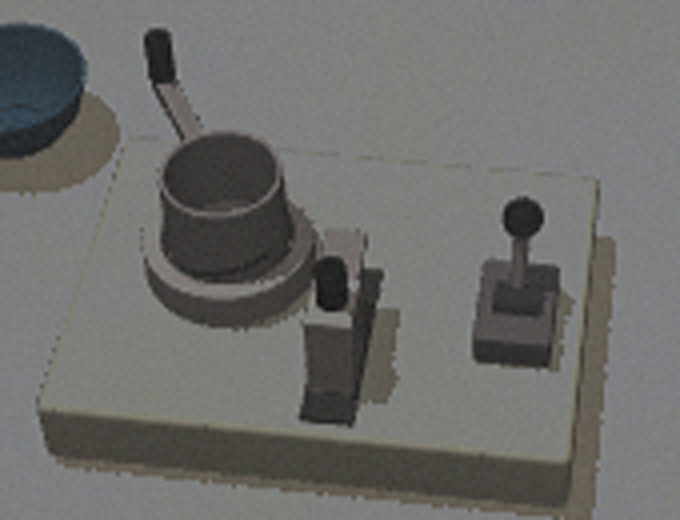

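```bash
cat > fit.py <<'E'
from h import *
from scipy.optimize import least_squares
d=pickle.load(open("s0.pkl","rb"));S=d["scene"]
c=lambda u,v:np.array([170+u/4,150+v/4])
def m2w(p,q):
    x,y,a=p[:3];return np.array([x+np.cos(a)*q[0]-np.sin(a)*q[1],y+np.sin(a)*q[0]+np.cos(a)*q[1],q[2]])
obs=[((-.115,-.17,.06),c(122,137)),((-.115,.17,.06),c(599,179)),((.135,.17,.06),c(568,463)),((.135,-.17,.06),c(40,408))]
f=lambda p:np.concatenate([w2px(S,m2w(p,q))-o for q,o in obs])
r=least_squares(f,[.57,-.1,0]);p=r.x
if __name__=="__main__":
    print(p,r.fun.round(1))
    # cup: rim centre height, bar angle from post
    g=lambda q:np.r_[w2px(S,m2w(p,(0,-.07,.148-.0082*q[0])))-c(223,172), w2px(S,m2w(p,(.115*np.cos(np.pi/2+2.2-q[0]),-.07+.115*np.sin(np.pi/2+2.2-q[0]),.172-.0082*q[0])))-c(157,36)]
    r2=least_squares(g,[.2]);print("cup",r2.x,r2.fun.round(1))
    w=px2w(S,*c(331,262),.161);a=p[2];dd=w[:2]-p[:2];print("boltgrip in mill",[dd@[np.cos(a),np.sin(a)],dd@[-np.sin(a),np.cos(a)]])
    for t in(0,.15): print("ball",w2px(S,m2w(p,(.03-.06*np.sin(.5-t),.125,.082+.06*np.cos(.5-t)))),c(523,217))
    print("cup axis",m2w(p,(0,-.07,0)))
E
python3 fit.py
python3 - <<'E'
from workcell import arm
from h import *
for a in(90,120,150,180):
    print(a,arm.ik([.573,.275,.28],down(np.radians(a))))
E
```

```text
[ 0.56117944 -0.11927121  0.10436028] [ 0.7 -0.4  0.1 -0.6  1.1  0.  -1.9  0.5]
cup [0.07583064] [-0.7  0.6  0.1  0.4]
boltgrip in mill [np.float64(0.07828013302210816), np.float64(0.014832345425190827)]
ball [300.87589615 204.11117219] [300.75 204.25]
ball [300.61917958 205.42994709] [300.75 204.25]
cup axis [ 0.5684714  -0.18889036  0.        ]
90 [-0.96902792  0.31229788  0.58526055  1.45252613 -0.17231777  1.42828015
 -0.38165531]
120 [-0.91302957  0.3034156   0.50989301  1.44968474 -0.14789557  1.4267302
  0.12217778]
150 [-0.85614902  0.29643721  0.43468075  1.44671302 -0.12464368  1.42574283
  0.62704979]
180 [-0.82123791  0.29303894  0.38903848  1.44485059 -0.11096165  1.42538221
  1.13968814]
```

Run:
```python
from workcell import arm
from h import *
o=down(np.radians(100))
arm.set_gripper(.06,30)
arm.goto([.573,.275,.2],o)
s=wrist(arm,"w1");print("t",arm.get_t(), "pred knob px",w2px(s,[.573,.275,.11]))
```

```text
t 2.5667 pred knob px [280.44492874 218.94481626]
```

View pics/w1.png

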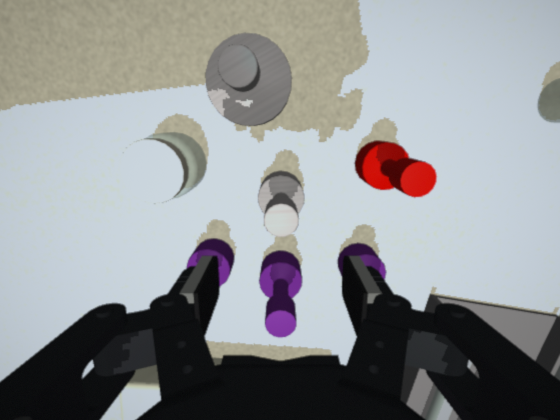

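Knob top is seen at (281,220), predicted (280,219), so the weight estimate is good. Next I grasp it and carry it to the cup.

Run:
```python
from workcell import arm
from h import *
from fit import p,m2w
o=down(np.radians(100))
arm.move_l([.573,.275,.076],o,v=.15)
arm.set_gripper(.02,40)
print("open",arm.get_opening(),arm.get_ft_force())
arm.move_l([.573,.275,.28],v=.2)
c=m2w(p,(0,-.07,0))
arm.move_l([c[0],c[1],.28],v=.25)
print("open",arm.get_opening(),arm.get_ft_force(),arm.get_t())
s=wrist(arm,"w2")
print("rim centre pred",w2px(s,[c[0],c[1],.147]),"foot", w2px(s,[c[0],c[1],.204]))
for t in range(0,360,90): print(t,w2px(s,[c[0]+.036*np.cos(np.radians(t)),c[1]+.036*np.sin(np.radians(t)),.147]))
```

```text
open 0.026940717149822168 [-1.57933591 -1.05499588  5.93637886]
open 0.027256953662545796 [ 0.22918697  0.53910285 -3.55768463] 7.1083
rim centre pred [279.47665398 204.21299092] foot [279.23759379 223.36510748]
0 [318.05661349 210.8726134 ]
90 [286.59934711 165.2692518 ]
180 [240.43350715 197.47341364]
270 [272.8254261  240.57896639]
```

View pics/w2.png

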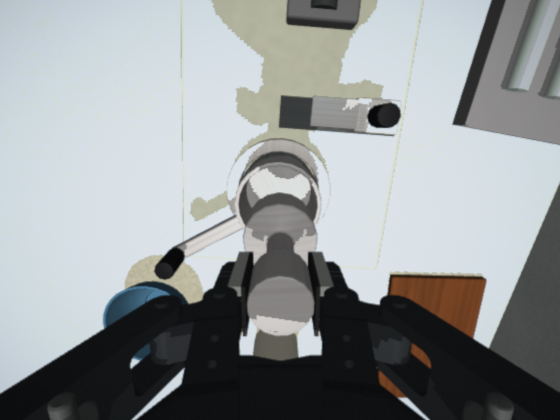

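The cup rim spans about x 239–320 around (279,204), matching the prediction, and the foot is centred over it. Lowering now.

Run:
```python
from workcell import arm
from h import *
from fit import p,m2w
c=m2w(p,(0,-.07,0))
arm.move_l([c[0],c[1],.172],v=.12)
print(arm.get_ft_force())
z=.172
while z>.153:
    z-=.002; arm.move_l([c[0],c[1],z],v=.05)
    if arm.get_ft_force()[2]>-1: break
print("z",z,arm.get_ft_force())
arm.set_gripper(.06)
arm.move_l([c[0],c[1],.27],v=.2)
s=wrist(arm,"w3")
print(arm.get_t(),arm.get_ft_force())
i=cv2.resize(s["img"][60:300,100:440],None,fx=2,fy=2);cv2.imwrite("pics/w3c.png",i)
def q(r,ph,z):return w2px(s,m2w(p,(r*np.cos(ph),-.07+r*np.sin(ph),z)))
print([ (th,q(.115,np.pi/2+2.2-th,.172-.0082*th).round()) for th in(0,.08,.2)])
```

```text
[-0.07429469  0.10008766 -3.71935503]
z 0.15999999999999998 [ 0.26281328  0.149668   -0.00375195]
10.875 [-0.54184369 -0.10997473 -0.68787244]
[(0, array([166., 283.])), (0.08, array([160., 274.])), (0.2, array([153., 260.]))]
```

View pics/w3c.png

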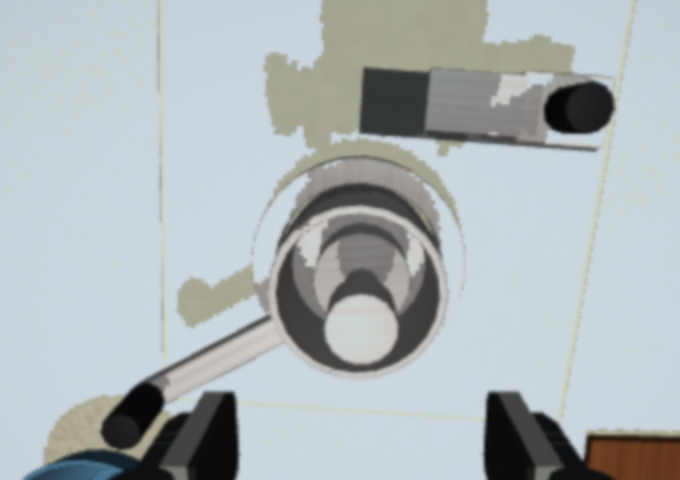

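```bash
cat > push.py <<'E'
from workcell import arm
from h import *
from fit import p,m2w
c=m2w(p,(0,-.07,0))[:2];yaw=p[2]
def pose(th,off,r=.084,dz=-.012):
    ph=np.pi/2+2.2-th+yaw
    u=np.array([np.cos(ph),np.sin(ph)]);t=np.array([np.sin(ph),-np.cos(ph)])
    z=.112+.0082*(2.2-min(th,2.2))+dz
    return np.r_[c+r*u-off*t,z],down(ph-np.pi/2),t
E
python3 - <<'E'
from push import *
d=pickle.load(open("s0.pkl","rb"));print("bottle",px2w(d["scene"],135,231,0),px2w(d["side"],279,158,0),"bowl",px2w(d["scene"],171,183,.0))
for th in(.08,.6,1.2,1.8,2.25):
    P,o,t=pose(th,.018);q=arm.ik(P,o);print(th,P.round(3),None if q is None else q.round(2))
P,o,_=pose(.08,.045);print(P, arm.ik(P,o) is not None)
E
```

```text
bottle [ 0.62698448 -0.44415195  0.        ] [ 0.60932168 -0.4408219   0.        ] bowl [ 0.42431094 -0.41867412  0.        ]
0.08 [ 0.513 -0.254  0.117] [-0.24  0.32  0.75  1.83 -0.25  1.09  1.25]
0.6 [ 0.488 -0.218  0.113] [-0.39  0.25  0.84  1.92 -0.21  1.06  0.67]
1.2 [ 0.485 -0.167  0.108] [-0.57  0.22  0.92  1.98 -0.2   1.04 -0.03]
1.8 [ 0.512 -0.124  0.103] [-0.68  0.28  0.97  1.95 -0.27  1.04 -0.66]
2.25 [ 0.546 -0.106  0.1  ] [-0.72  0.4   1.02  1.89 -0.38  1.07 -1.07]
[ 0.52914285 -0.27569051  0.117384  ] True
```

Run:
```python
from push import *
arm.set_gripper(0,40)
P,o,_=pose(.08,.045)
arm.goto(P+[0,0,.12],o)
arm.move_l(P,o,v=.15)
print("t",arm.get_t(),arm.get_ft_force())
f0=np.array(arm.get_ft_force())
for th in np.r_[.08,np.arange(.25,2.11,.15)]:
    P,o,t=pose(th,.018);arm.move_l(P,o,v=.08)
    f=np.array(arm.get_ft_force())-f0;F=f[:2]@t
    print(round(th,2),"tang",F.round(1),"fz",f[2].round(1),np.round(arm.get_t(),2))
    if np.linalg.norm(f)>45: print("stop");break
```

```text
t 13.0833 [0.69907847 0.98496833 0.22565349]
0.08 tang -3.2 fz -1.0 13.57
0.25 tang -3.0 fz 1.4 13.9
0.4 tang -3.9 fz 0.4 14.21
0.55 tang -3.7 fz 0.4 14.52
0.7 tang -3.4 fz -0.1 14.82
0.85 tang -3.3 fz -1.3 15.13
1.0 tang -4.6 fz -0.9 15.44
1.15 tang -3.8 fz -0.4 15.75
1.3 tang -4.2 fz -0.4 16.06
1.45 tang -3.9 fz 1.1 16.37
1.6 tang -4.5 fz 1.0 16.68
1.75 tang -3.6 fz -0.7 16.98
1.9 tang -3.2 fz 0.7 17.29
2.05 tang -3.7 fz 1.0 17.6
```

Run:
```python
from push import *
for th in np.arange(2.1,2.45,.03):
    P,o,t=pose(th,.018);arm.move_l(P,o,v=.05)
    f=np.array(arm.get_ft_force());F=f[:2]@t
    print(round(th,2),"tang",F.round(1),"fz",f[2].round(1))
    if F<-25: break
P,o,t=pose(th,.05);arm.move_l(P,o,v=.1)
arm.move_l(P+[0,0,.1],o,v=.2)
P=m2w(p,(.03,.0,.30));arm.goto(P,down(yaw+np.pi*.5))
s=wrist(arm,"w4");print(arm.get_t())
f=lambda q:w2px(s,m2w(p,q)).round()
print("post top home",f((0,.045,.154)),"bar85",f((0,.015,.119)),"2.1:",f((-.0115,.0445,.155)),"back top edge",f((.098,.015,.13)), "ball",f((.03-.0288,.125,.135)))
```

```text
2.1 tang -3.5 fz 1.5
2.13 tang -4.7 fz 1.3
2.16 tang -5.1 fz 0.3
2.19 tang -5.6 fz 2.0
2.22 tang -7.7 fz 0.1
2.25 tang -11.7 fz 1.3
2.28 tang -13.3 fz 0.9
2.31 tang -18.3 fz 2.9
2.34 tang -19.9 fz 3.6
2.37 tang -22.7 fz 5.2
2.4 tang -26.1 fz 5.5
23.0083
post top home [247. 152.] bar85 [252. 178.] 2.1: [235. 153.] back top edge [348. 180.] ball [248.  60.]
```

View pics/w4.png

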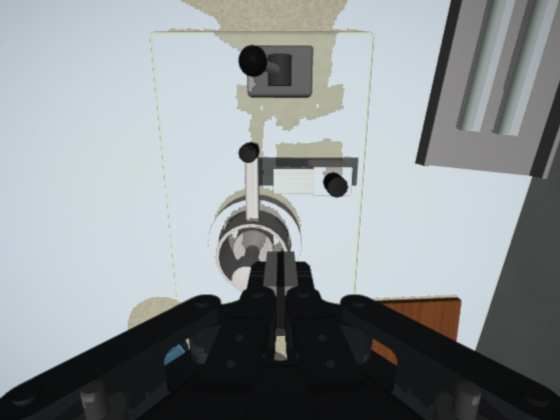

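The post top is at (249,152), predicted (247,152) for home. The bolt back edge is at (349,180), as predicted. Pushing the bolt.

Run:
```python
from push import *
e=np.array([np.cos(yaw),np.sin(yaw)]);o=down(yaw)
M=lambda x,z=.1:m2w(p,(x,.015,z))
arm.goto(M(.135,.24),o)
arm.move_l(M(.135),o,v=.15);f0=np.array(arm.get_ft_force())
x=.115;arm.move_l(M(x),o,v=.1)
while x>.045:
    x-=.004;arm.move_l(M(x),o,v=.06)
    f=np.array(arm.get_ft_force())-f0;F=f[:2]@e
    print(round(x,3),F.round(1),f[2].round(1),end=" | ")
    if F>22: break
arm.move_l(M(x+.03),o,v=.15);arm.move_l(M(x+.03,.22),o,v=.2)
print(arm.get_t())
# switch
W=lambda x,z=.122:m2w(p,(x,.125,z))
arm.goto(W(-.035,.24),o);arm.move_l(W(-.035),o,v=.15);f0=np.array(arm.get_ft_force())
x=-.03
while x<.06:
    x+=.005;arm.move_l(W(x),o,v=.06)
    f=np.array(arm.get_ft_force())-f0;F=f[:2]@e
    print(round(x,3),F.round(1),f[2].round(1),end=" | ")
    if F<-12: break
arm.move_l(W(x-.03),o,v=.15);arm.move_l(W(x-.03,.22),o,v=.2)
arm.goto(m2w(p,(.03,.0,.30)),down(yaw+np.pi*.5))
s=wrist(arm,"w5");print(arm.get_t())
f=lambda q:w2px(s,m2w(p,q)).round()
print("post",f((0,.045,.154)),"back top edge at .058",f((.058,.015,.13)),"ball on",f((.0588,.125,.135)))
sc=arm.snapshot("scene");cv2.imwrite("pics/sc5.png",cv2.resize(sc["img"][140:310,140:480],None,fx=2.3,fy=2.3,interpolation=cv2.INTER_CUBIC))
```

```text
0.111 1.9 0.5 | 0.107 1.4 1.0 | 0.103 1.0 0.0 | 0.099 1.2 -0.1 | 0.095 0.5 0.3 | 0.091 0.2 -0.0 | 0.087 0.5 0.1 | 0.083 -0.4 0.1 | 0.079 1.1 -0.2 | 0.075 0.4 -0.4 | 0.071 16.9 -10.5 | 0.067 33.8 -20.5 | 29.8167
-0.025 -0.5 0.1 | -0.02 0.2 -0.5 | -0.015 0.4 -0.6 | -0.01 0.0 0.7 | -0.005 -0.1 -0.4 | 0.0 0.1 -0.1 | 0.005 0.2 0.3 | 0.01 0.0 -1.0 | 0.015 -0.1 -0.3 | 0.02 0.5 0.2 | 0.025 0.2 -0.4 | 0.03 0.1 -0.2 | 0.035 -6.4 2.9 | 0.04 -25.7 10.8 | 37.8
post [247. 152.] back top edge at .058 [308. 180.] ball on [312.  60.]
```

View pics/w5.png

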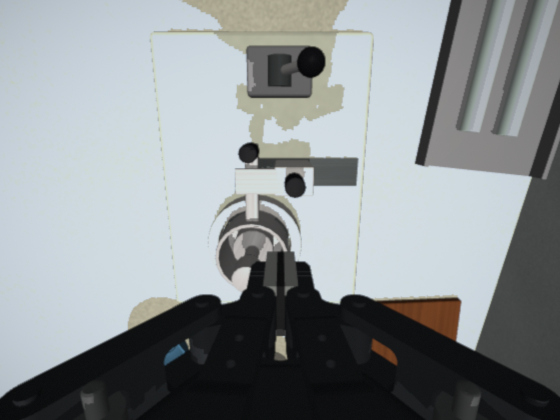

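View pics/sc5.png

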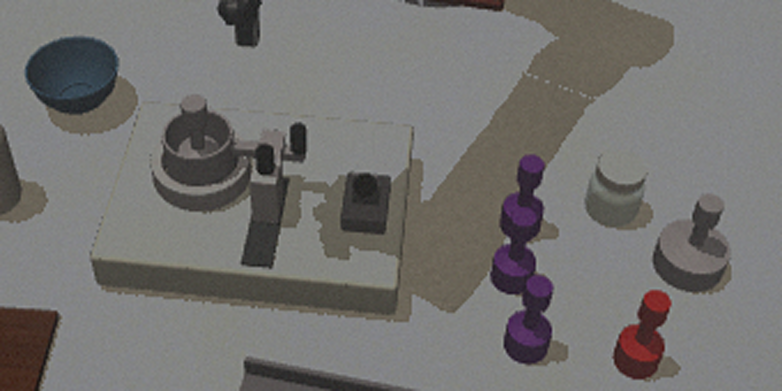

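```bash
python3 -c "
from workcell import arm
print(arm.get_ft_force(),arm.get_t());arm.hand_in()"
```

```text
[-0.00485393 -0.02703568  0.60631359] 37.85
the job is handed in; nothing more can be done
```

The job is handed in at about 38 s of the 67 s allowed, with every step done in the order asked. I got no verdict back.

- **Weight:** the narrow grey weight stands upright in the steel cup, released, and clear of the gripper.
- **Cup:** I turned it clockwise by the side bar until it hit its stop at about 26 N. In the next picture the post was within 2 px of where it should be when fully home, with the bar along the mill's +y.
- **Bolt:** I pushed it over the bar until it stopped hard at about 34 N, well above its 3 N friction. In the pictures it moved roughly 36–38 mm and lies across the bar. That fits a start slightly inside its travel, but I judged "fully shut" from the hard stop, as I did not know its exact start. Its back edge sat about 5 px short of my rough guess for the shut position.
- **Switch:** I threw it to its stop at about 26 N. The ball was seen at (312, 61), predicted (312, 60) for fully on.

The last pictures show the wide weight, jar, bowl and the purple and red look-alikes upright and apparently where they stood. The bottle was only partly in the last scene crop, but the arm never came near it. At hand-in the wrist force was about 0.6 N, so the robot was touching nothing.

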